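Fit the filter cover over its studs and aim the outlet elbow

TASK

Close the filter housing: turn the loose three-eared cover so that its holes line up with the housing's three studs, and lower it over them until it lies flat and fully home. Leave the cover's outlet elbow pointing straight at the middle of the small steel catch cup, with your hands off, and do not knock the red cap, the vial or the white bottle about.

Things in the scene. Friction and masses are not known exactly. Their poses are not given: they have to be found in the camera images.
- housing_face (a point): Centre of the top face of the bolted-down aluminium filter housing, 40 mm above the bench; z up, x toward its long ear. Steel studs, 8 mm diameter, stand 20 mm above this face (top 6 mm conical): one on the long ear, 50 mm out along +x; two on short ears, 38 mm out at +120 and -120 degrees from x. A hose stub juts out low on the -y side, to 63 mm from the axis.
- cover_underside (a point): Centre of the underside of the loose aluminium cover (about 0.3 kg), flat on the bench at the start; z up, x toward its long ear. Plate 10 mm thick; ears of 14 mm radius with 12 mm holes laid out as the studs: long ear's 50 mm out along +x, short ears' 38 mm out at +120 and -120 degrees. Fits one way only: fully home, this point lies on housing_face and the x axes agree.
- elbow_block (a point): Middle of the brass elbow on the cover's axis, its grip: a flat-sided block 28 (x) x 24 (y) x 38 mm high. This point is 44 mm above the cover's underside; block foot at 24 mm, top at 62 mm. z up, x along the outlet, a level round barrel 20 to 23 mm in diameter that ends 44 mm from the axis, centred 2 mm above this point. Grip across y (24 mm) from above.
- elbow (a joint): Turn of the elbow on the cover about the vertical (rad): 0 with the outlet toward the cover's long ear, positive counter-clockwise from above, stops at -2.2 and 2.2. Stiff (friction 0.06 N m), stays where left: the cover can be lifted and turned by the elbow; once the studs hold the cover, turning the elbow turns the elbow alone.
- cup_mouth (a point): Centre of the mouth of the fixed round open steel catch cup, 54 mm across, 48 mm high, on a foot 64 mm across, about 0.15 m beyond the housing as seen from the robot.
- white_bottle_mid (a point): Bystander: middle of the loose upright white bottle, 54 mm across, 103 mm high; z up.
- vial_mid (a point): Bystander: middle of the loose upright blue glass vial with a white cap, 34 mm across, 58 mm high; z up.
- red_cap_mid (a point): Bystander: middle of a loose red screw cap, 63 mm across, 24 mm high, lying on the bench; z up.
- cover: The loose cover itself (origin and axes as cover_underside).
Mind the look-alikes: they are no part of the job. What is shaped like the part that bears housing_face but pink is not meant. There is more than one size of the part that bears cup_mouth; the job needs the larger.

How it is judged:
On the way:
1. the cover sits fully home on the housing, all three studs through its holes (horizontal distance between cover_underside and housing_face below 0.005 m and z of cover_underside in the frame of housing_face between -0.003 and 0.003 m and angle between the x axis of cover_underside and the x axis of housing_face, either way round below 0.12 rad and angle between cover_underside's own z axis and vertical below 0.05 rad), for 0.2 s.
At the end, for the whole second after the job is handed in: The cover lies flat on the housing's face with the studs through its holes (centres within 5 mm, height within 3 mm, long ears within 0.12 rad, tilt under 0.05 rad), the line of the elbow's outlet passes within 18 mm of the middle of the catch cup's mouth, outlet toward the cup, and all is at rest (all of step 1 and y of cup_mouth in the frame of elbow_block between -0.018 and 0.018 m and x of cup_mouth in the frame of elbow_block above 0.05 m and linear speed of cover below 0.02 m/s and velocity of joint elbow between -0.05 and 0.05 rad/s); the robot touches nothing.
It fails at once if the loose red screw cap is shifted by more than 30 mm or tipped over (distance of red_cap_mid from where it was at the start of the episode above 0.03 m or angle between red_cap_mid's own z axis and vertical above 0.5 rad).
It fails at once if the loose blue vial is shifted by more than 30 mm or tipped over (distance of vial_mid from where it was at the start of the episode above 0.03 m or angle between vial_mid's own z axis and vertical above 0.5 rad).
It fails at once if the loose white bottle is shifted by more than 30 mm or tipped over (distance of white_bottle_mid from where it was at the start of the episode above 0.03 m or angle between white_bottle_mid's own z axis and vertical above 0.5 rad).
It also fails if it takes over 54 s, if anything falls off the work surface, if the arm or the gripper's body presses on something with over 40 N, if the wrist force passes 120 N, or if a joint passes its speed limit or range.

ROBOT

A 7-joint arm with a two-finger parallel gripper is mounted at the origin on a cart in front of the work surface, level with it; the furniture and walls round the work are solid. World frame = base frame: x ahead of the robot, y to its left, z up, the work surface at z = 0. Lengths are in m, angles in rad, forces in N, time in s.
With the tool pointing down it reaches from about 0.4 to 0.85 m from the base axis. Payload 4.5 kg.
Tool frame: the origin (TCP) lies on the centre line of the jaws, within the pads' length; the fingertips stand 19 mm ahead of it and the grasp point (between the pads) is the TCP (r.nose_length is the distance from the TCP to the fingertips, in m); z points along the fingers, y is the line along which they close (so a half turn about z gives the same grasp; the last joint's range is limited). The gripper opens to 88 mm and grips with 3 to 60 N. Pads are 18 mm wide; open, the fingers measure 123 mm over their backs; the gripper's body (75 mm by 187 mm) begins 45 mm behind the grasp point.
Start: joints at [-1.284, 0.689, -0.195, 1.565, 0.157, 0.902, -0.215], TCP at [0.156, 0.605, 0.258] pointing down, gripper open.
Joint ranges: [-3.01, 3.01], [-0.46, 2.08], [-1.47, 1.51], [0.13, 2.56], [-1, 4.14], [0.04, 2.09], [-2.66, 2.66]. Speed limits (rad/s): [2.57, 2.57, 3.14, 3.14, 3.14, 3.14, 3.14].

INTERFACE

Orientations are given as a unit quaternion [x, y, z, w].
In Python, from station import r gives the robot as it stands.
- The arm moves only by the tool arm_command, never from a script. Its argument "steps" is a list of rows, each a list of 5 numbers: the shift along the world's x, y, z in m, then the turn about the world's z in rad, then the finger opening in m, from 0 to 0.0881. In form: [[x, y, z, yaw, fingers], ...]. A call has 1 to 20 rows; each row shifts and turns the commanded pose from where the row before left it; what a row does not reach is not made up. A row lasts 1/8 s, in which the tool goes at most 62.5 mm and 10.7 degrees, less where a joint would pass 70% of its speed; a pose out of reach is approached as far as the arm can. A call is refused whole if a number of a shift passes 0.0625 or a number of a turn 0.188, either way. A call with a gripper value outside its range is refused whole. The fingers move at their own pace and stop on an object; "newtons" is the grip in N (left out, the last holds). Time passes only in rows, so rows that do not move let the fingers close. It gives the time, the measured TCP pose, the force, the opening and the grip force at its end, in the units of the state.
- r.state(): the state, without advancing time (a new reading comes with each control period).
- r.capture(name): name is "scene" or "top" or "wrist"; returns (picture, depth): 384x512x3 uint8, blue, green, red; 384x512 float32, m along the optical axis (not along the pixel's ray), 0 where there is no reading.
- r.calibration(name): a dict with "mtx" (3x3 intrinsics, pixels), "world_from_camera" (4x4, takes a point from camera to world coordinates). Camera axes: x right, y up, looking along -z (the intrinsics and any distortion apply to the point x, -y, -z); pixel columns grow to the right and rows downward; lengths in m; the calibration is good to about 2 mm. A picture is of the moment at which its call begins: read the wrist's pose just before it. calibration takes no time and is no camera call; for the wrist camera it gives the pose at the moment of the call.
- r.sign_off(): hands the job in; it is judged then, once.
The state is a dict: "time": time; "qpos": joint angles; "joint_vel": joint speeds; "joint_torque": joint torques, N m; "tcp_pos": TCP position; "tcp_rot": TCP orientation; "ft_force": force on the tool from outside, world axes, zero at the start; "moment": the same for the moment, N m; "gripper_width": opening from 0.0 (shut) to 1.0 (fully open); "grip_force": force on a finger pad.
Only numpy, scipy, OpenCV 4.12 (cv2) and the standard library are available. Lean on these libraries where they do the work, as an engineer would, in place of code of your own. Each camera call takes 0.05 s, during which the arm holds its last target. There are 200 camera calls.

## Working session

There is one attempt and no reset: what is moved stays moved. The work goes in short steps, Python scripts to look and compute and a tool call to move; the robot and the scene stay as the last step left them, time stands still between calls to the robot, and variables do not carry over. Pictures are saved under pics/ and viewed, at most 10 in all, crops included, and the job is handed in when it is done.

Besides the shell and the picture viewer there is one more tool, called as name(argument=value, ...) on one line, values as JSON. arm_command: Moves the arm, as the interface text tells. Its arguments: {"type":"object","properties":{"steps":{"type":"array"},"newtons":{"type":"number"}},"required":["steps"]}

```bash
mkdir -p pics; ls
cat > h.py <<'E'
import numpy as np, cv2
from station import r
def grab(n):
    c=r.calibration(n); im,d=r.capture(n); return im,d,np.array(c["mtx"]),np.array(c["world_from_camera"]),c
def world(d,K,T):
    v,u=np.mgrid[:d.shape[0],:d.shape[1]]
    x=(u-K[0,2])/K[0,0]*d; y=(v-K[1,2])/K[1,1]*d
    p=np.stack([x,-y,-d,np.ones_like(d)],-1)@T.T
    p=p[...,:3]; p[d==0]=np.nan; return p
E
python3 - <<'E'
from h import *
for n in("top","scene"):
    im,d,K,T,c=grab(n); cv2.imwrite(f"pics/{n}1.png",im); np.save(f"pics/{n}1.npy",world(d,K,T)); print(n,c)
s=r.state(); print(s)
E
```

```text
pics
top {'mtx': array([[362.46468492,   0.        , 258.46948323],
       [  0.        , 362.46468492, 192.52671284],
       [  0.        ,   0.        ,   1.        ]]), 'world_from_camera': array([[-0.02305622,  0.99854073, -0.04883454,  0.52312637],
       [-0.99971299, -0.02334615, -0.00537484,  0.11174574],
       [-0.0065071 ,  0.0486966 ,  0.99879242,  0.9833396 ],
       [ 0.        ,  0.        ,  0.        ,  1.        ]])}
scene {'mtx': array([[468.94098098,   0.        , 253.92780649],
       [  0.        , 468.94098098, 194.43808408],
       [  0.        ,   0.        ,   1.        ]]), 'world_from_camera': array([[ 0.89019805,  0.20201217, -0.40833628,  0.12934525],
       [-0.45507097,  0.35220142, -0.81784141, -0.78620332],
       [-0.0213973 ,  0.91386281,  0.40545889,  0.51023663],
       [ 0.        ,  0.        ,  0.        ,  1.        ]])}
{'time': 0.1, 'qpos': array([-1.28421805,  0.68988242, -0.19453207,  1.56622424,  0.1573147 ,
        0.90250353, -0.2150947 ]), 'joint_vel': array([ 0.00016374, -0.00301783,  0.00167587, -0.00365623,  0.00119726,
       -0.00036042, -0.00125642]), 'joint_torque': array([-3.82603888e-03, -5.28491020e+01, -1.27171677e+00, -1.53833109e+01,
       -5.25831606e-02,  2.03445576e-03,  3.72781119e-05]), 'tcp_pos': array([0.1562142 , 0.60461638, 0.25700576]), 'tcp_rot': array([ 1.26004242e-01,  9.92029370e-01, -8.11234214e-04, -4.04351084e-05]), 'ft_force': array([ 0.03129495, -0.42392736,  0.31829346]), 'moment': array([-0.05969216, -0.03871789,  0.00989286]), 'grip_force': 0.0, 'gripper_width': 1.000340359696578}
```

View pics/top1.png

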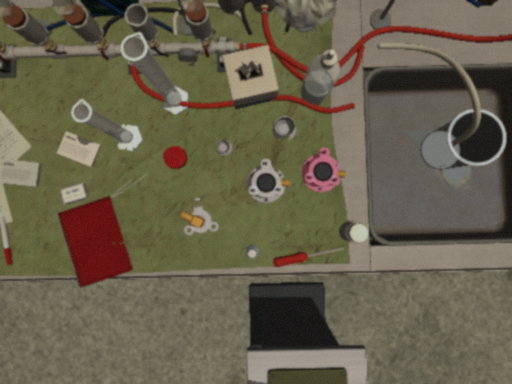

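View pics/scene1.png

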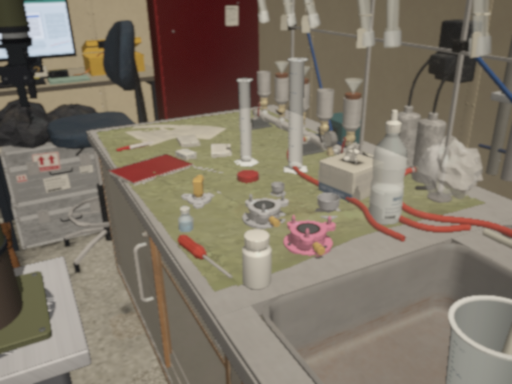

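Top view: the grey housing is at (267,182) and its look-alike, which is pink, at (322,170). The larger cup is at (285,127) and the smaller one at (224,147). The cover with its brass elbow is at (199,220), the vial at (251,252), the red cap at (175,157) and the white bottle at (355,232). One enlarged crop will confirm these, and I'll measure from the depth data.

Run:
```python
from h import *
im=cv2.imread("pics/top1.png"); P=np.load("pics/top1.npy")
cv2.imwrite("pics/crop1.png",cv2.resize(im[105:250,165:355],None,fx=4,fy=4,interpolation=cv2.INTER_CUBIC))
def band(name,u0,u1,v0,v1,z0,z1):
    q=P[v0:v1,u0:u1].reshape(-1,3); m=(q[:,2]>z0)&(q[:,2]<z1); q=q[m]
    if len(q)>3:
        (c,w,a)=cv2.minAreaRect(q[:,:2].astype(np.float32)); print(name,len(q),"mean",q.mean(0).round(4),"rect",np.round(c,4),np.round(w,4),round(a,1))
band("bigcup",268,302,112,142,.035,.06)
band("smallcup",213,236,137,157,.02,.06)
band("housing",240,293,155,208,.033,.047)
band("studs",240,293,155,208,.05,.07)
band("elbow top",178,222,203,238,.054,.07)
band("elbow barrel",175,222,200,238,.035,.07)
band("cover plate",178,222,203,240,.005,.018)
band("vial",240,262,242,262,.03,.08)
band("bottle",335,375,215,250,.06,.13)
band("redcap",160,190,143,170,.015,.04)
band("bench",205,240,170,200,-.02,.02)
band("pipe",60,145,90,155,.05,.4); band("pipe2",120,190,30,115,.05,.5)
```

```text
bigcup 94 mean [0.747  0.0429 0.0442] rect [0.7413 0.0448] [0.05   0.0518] 88.1
smallcup 43 mean [0.6977 0.2089 0.0294] rect [0.6953 0.208 ] [0.0325 0.0328] 89.3
housing 823 mean [0.598  0.0971 0.0406] rect [0.607  0.0963] [0.0886 0.0994] 88.6
studs 26 mean [0.5999 0.096  0.0563] rect [0.61   0.0976] [0.0738 0.072 ] 0.7
elbow top 159 mean [0.5033 0.2849 0.0602] rect [0.505  0.2893] [0.0571 0.0239] 62.9
elbow barrel 214 mean [0.505  0.287  0.0576] rect [0.5052 0.2896] [0.058  0.0242] 63.4
cover plate 823 mean [0.5036 0.2785 0.0093] rect [0.498  0.2776] [0.1163 0.0967] 88.7
vial 121 mean [0.4162 0.1388 0.0453] rect [0.4148 0.1386] [0.0287 0.0314] 88.6
bottle 411 mean [ 0.4645 -0.1175  0.0932] rect [ 0.4634 -0.1201] [0.0487 0.05  ] 88.8
redcap 430 mean [0.6707 0.3388 0.0235] rect [0.6716 0.3392] [0.0599 0.0592] 23.2
bench 1047 mean [0.5951 0.2151 0.0061] rect [0.5952 0.2153] [0.0934 0.0794] 88.8
pipe 950 mean [0.728  0.4652 0.1957] rect [0.7306 0.4704] [0.0428 0.0416] 45.3
pipe2 2509 mean [0.863  0.3419 0.1905] rect [0.8839 0.3701] [0.1613 0.1906] 4.0
```

View pics/crop1.png

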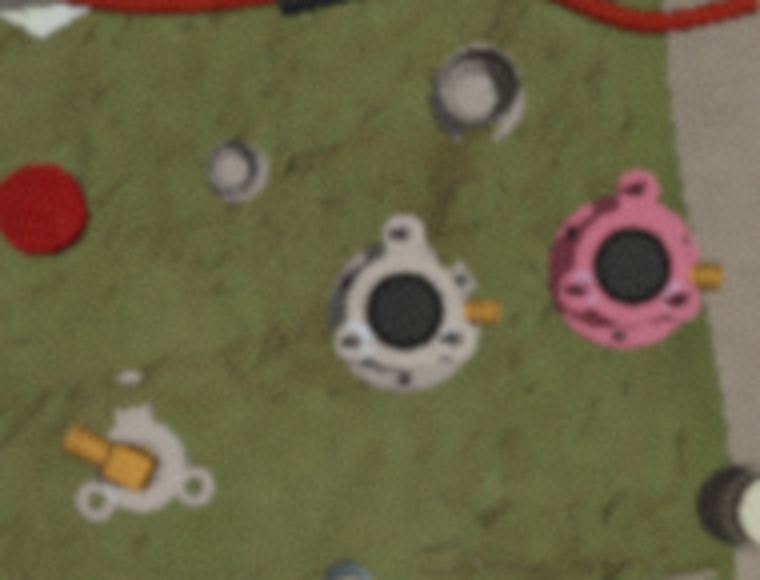

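The crop confirms the grey housing at top pixel (267,182), long ear toward +x. It also confirms the larger cup at (285,127), about 50 mm across at the rim against about 33 mm for the small one at (224,147). The sizes and heights match the description. The cover's long ear points roughly toward +x and its elbow about 63° from x. I'll move above the cover.

arm_command(steps=[[0.034, -0.032, 0, -0.179, 0.088], [0.034, -0.032, 0, -0.179, 0.088], [0.034, -0.032, 0, -0.179, 0.088], [0.034, -0.032, 0, -0.179, 0.088], [0.034, -0.032, 0, -0.179, 0.088], [0.034, -0.032, 0, -0.179, 0.088], [0.034, -0.032, 0, -0.179, 0.088], [0.034, -0.032, 0, -0.179, 0.088], [0.034, -0.032, 0, -0.179, 0.088], [0.034, -0.032, 0, -0.179, 0.088], [0, 0, 0, 0, 0.088], [0, 0, 0, 0, 0.088]])

```text
time: 1.6
tcp_pos: [0.4955, 0.2857, 0.2573]
tcp_rot: [0.852, 0.523, -0.001, -0.0]
ft_force: [0.5, 0.8, -0.0]
gripper_width: 0.997
grip_force: 0.0
```

Run:
```python
from h import *
s=r.state(); print(s['time'],s['tcp_pos'],s['tcp_rot'],s['qpos'])
im,d,K,T,c=grab("wrist"); print(c); cv2.imwrite("pics/w1.png",im); np.save("pics/w1.npy",world(d,K,T))
```

```text
1.6 [0.49552662 0.28570332 0.25730757] [ 8.52452430e-01  5.22804332e-01 -5.41200173e-04 -4.39046280e-04] [-0.76336534  0.63245656  0.27265379  1.74383094 -0.22564244  0.79708761
 -0.85283455]
{'mtx': array([[343.99718923,   0.        , 256.28550471],
       [  0.        , 343.99718923, 188.33077253],
       [  0.        ,   0.        ,   1.        ]]), 'world_from_camera': array([[ 8.91526936e-01,  4.33661203e-01,  1.30834563e-01,
         5.27979338e-01],
       [-4.52966696e-01,  8.54129170e-01,  2.55508381e-01,
         3.51642090e-01],
       [-9.45544975e-04, -2.87056304e-01,  9.57913245e-01,
         3.84920768e-01],
       [ 0.00000000e+00,  0.00000000e+00,  0.00000000e+00,
         1.00000000e+00]])}
```

View pics/w1.png

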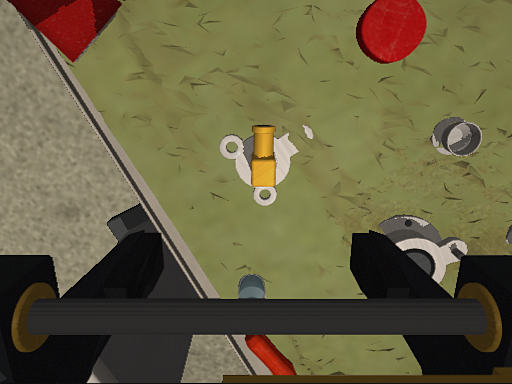

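The wrist view shows the cover with short-ear holes at (231,147) and (265,195) and the elbow block at (264,172), outlet pointing up. The long ear, near (300,140), looks partly hidden, so I'll enlarge it.

Run:
```python
from h import *
im=cv2.imread("pics/w1.png"); P=np.load("pics/w1.npy")
cv2.imwrite("pics/crop2.png",cv2.resize(im[110:215,210:330],None,fx=5,fy=5,interpolation=cv2.INTER_CUBIC))
print((P[122:152:3,270:320:4,2]*1000).round(0))
for u,v in((231,147),(265,195),(264,172),(308,131),(275,165)): print(u,v,P[v,u].round(4))
```

```text
[[ 8.  8. 11. 11. 13. 11. 12. 12. 10.  7.  6.  6.  4.]
 [46.  7.  9. 10. 11.  9. 12. 13.  9. 10.  6.  3.  4.]
 [58. 51.  8.  9. 12. 12. 14. 13. 12. 10.  8.  4.  4.]
 [56. 53.  7.  8. 10. 14. 13. 14. 12. 12. 11.  3.  4.]
 [55.  7.  7.  7. 11. 10. 13. 14. 13. 12. 10.  6.  4.]
 [54. 11.  6. 11. 12. 12. 13. 15. 13. 10. 11.  8.  5.]
 [54. 11.  9. 10. 11. 11. 12. 13. 14. 13. 12. 10.  8.]
 [54. 10. 10. 11. 10. 10. 11. 13. 13. 15. 12. 11.  9.]
 [53. 10. 11. 10. 10. 13. 11. 12. 13. 14. 14. 12. 10.]
 [55. 10. 11. 12. 12. 10. 11. 11. 12. 13. 12. 13. 12.]]
231 147 [0.4727 0.3058 0.0046]
265 195 [0.4815 0.2386 0.0053]
264 172 [0.4982 0.2774 0.0647]
308 131 [0.556  0.2843 0.011 ]
275 165 [0.5104 0.2779 0.0607]
```

View pics/crop2.png

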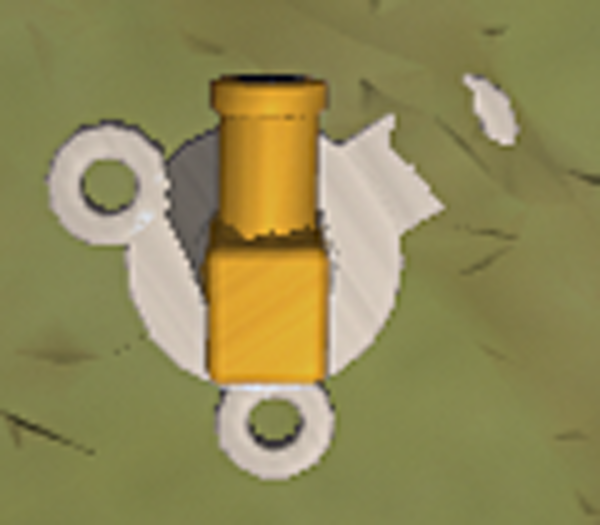

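```bash
cat >> h.py <<'E'
def ray(u,v,z,K,T):
    d=T[:3,:3]@np.array([(u-K[0,2])/K[0,0],-(v-K[1,2])/K[1,1],-1]); o=T[:3,3]
    return o+d*(z-o[2])/d[2]
def px(p,K,T):
    q=np.linalg.inv(T)@np.append(p,1); return np.array([K[0,0]*q[0]/-q[2]+K[0,2],K[1,1]*-q[1]/-q[2]+K[1,2]])
E
python3 - <<'E'
from h import *
c=r.calibration("wrist");K=np.array(c["mtx"]);T=np.array(c["world_from_camera"])
f=lambda a,b,z:ray(210+a/5-.4,110+b/5-.4,z,K,T)
A=f(109,185,.010);B=f(275,421,.010)   # +120 ear, -120 ear
print(A,B,"sep",np.linalg.norm(A-B))
e=(A-B)[:2]; e/=np.linalg.norm(e); x=np.array([e[1],-e[0]]); C=(A+B)[:2]/2+.019*x
print("cover centre",C,"yaw",np.arctan2(x[1],x[0]), "long ear px",(px([*(C+.05*x),.01],K,T)-[210,110])*5)
q=[f(*p,.062) for p in((208,245),(328,245),(327,382),(208,382))]
q=np.array(q);print(q.round(4),"c",q.mean(0),"w",np.linalg.norm(q[0]-q[1]),"l",np.linalg.norm(q[1]-q[2]))
d=(q[0]+q[1]-q[2]-q[3])[:2];print("elbow yaw",np.arctan2(d[1],d[0]))
d2=(f(269,80,.056)-f(268,382,.062))[:2];print("via barrel",np.arctan2(d2[1],d2[0]))
# same from top camera (crop1: offset 165,105, scale 4)
c=r.calibration("top");K=np.array(c["mtx"]);T=np.array(c["world_from_camera"])
g=lambda a,b,z:ray(165+a/4-.4,105+b/4-.4,z,K,T)
A=g(97,500,.01);B=g(197,487,.01);e=(A-B)[:2];print("top: sep",np.linalg.norm(e));e/=np.linalg.norm(e);x=np.array([e[1],-e[0]]);print("top cover",(A+B)[:2]/2+.019*x,np.arctan2(x[1],x[0]))
E
```

```text
[0.47359719 0.30735338 0.01      ] [0.48189892 0.24222609 0.01      ] sep 0.0656542668192838
cover centre [0.49659555 0.27719222] yaw 0.12678566780624484 long ear px [452.92037744 130.45274282]
[[0.4925 0.2948 0.062 ]
 [0.513  0.2845 0.062 ]
 [0.5009 0.2601 0.062 ]
 [0.4801 0.2706 0.062 ]] c [0.49661425 0.277491   0.062     ] w 0.022928171303514485 l 0.027269350979460837
elbow yaw 1.10414167077996
via barrel 1.1025837585950935
top: sep 0.06752949718027362
top cover [0.49814795 0.27414663] 0.10606680816289775
```

The depth and image fits agree: the hole spacing comes to 65.7 mm against 65.8 mm specified, and the block's 23 x 27 mm fits the given size. The cover's centre is at (0.4966, 0.2773), with yaw 0.125 and the elbow at 1.103. The gripper's orientation already suits the block, so I'll descend and grip.

arm_command(steps=[[0.001, -0.008, -0.04, 0, 0.06], [0, 0, -0.05, 0, 0.06], [0, 0, -0.05, 0, 0.06], [0, 0, -0.04, 0, 0.06], [0, 0, -0.02, 0, 0.06], [0, 0, -0.011, 0, 0.06], [0, 0, 0, 0, 0.06], [0, 0, 0, 0, 0.015], [0, 0, 0, 0, 0.015], [0, 0, 0, 0, 0.015], [0, 0, 0, 0, 0.015], [0, 0, 0, 0, 0.015]], newtons=30)

```text
time: 3.15
tcp_pos: [0.4977, 0.2772, 0.0471]
tcp_rot: [0.853, 0.522, 0.0, 0.0]
ft_force: [-0.4, 0.7, 3.1]
gripper_width: 0.269
grip_force: 30.0
```

Gripped at 23.7 mm, as expected. Next I'll lift and stop short of the housing, where the wrist camera can see the studs past the held cover.

arm_command(steps=[[0, 0, 0.03, 0, 0.015], [0, 0, 0.04, 0, 0.015], [0, 0, 0.04, 0, 0.015], [0, 0, 0.04, 0, 0.015], [0.01, -0.05, 0, -0.025, 0.015], [0.01, -0.05, 0, -0.025, 0.015], [0.01, -0.05, 0, -0.025, 0.015], [0.01, -0.05, 0, -0.025, 0.015], [0.01, -0.05, 0, -0.025, 0.015], [0, 0, 0, 0, 0.015], [0, 0, 0, 0, 0.015]])

```text
time: 4.53
tcp_pos: [0.5466, 0.0278, 0.1962]
tcp_rot: [0.884, 0.468, -0.001, -0.001]
ft_force: [0.1, 0.8, -2.2]
gripper_width: 0.272
grip_force: 30.0
```

Run:
```python
from h import *
s=r.state(); print(s['time'],s['tcp_pos'],s['tcp_rot'],s['qpos'])
im,d,K,T,c=grab("wrist"); np.save("pics/w2T.npy",T); cv2.imwrite("pics/w2.png",im); np.save("pics/w2.npy",world(d,K,T))
c=px([.6,.097,.04],K,T); print(c)
```

```text
4.525 [0.54660004 0.02781097 0.19623036] [ 8.83721785e-01  4.68011706e-01 -5.40814935e-04 -7.46993518e-04] [-0.26075925  0.68501779  0.21129523  1.87498709 -0.23639835  0.60731704
 -0.49735676]
[264.65397094  66.71154997]
```

View pics/w2.png

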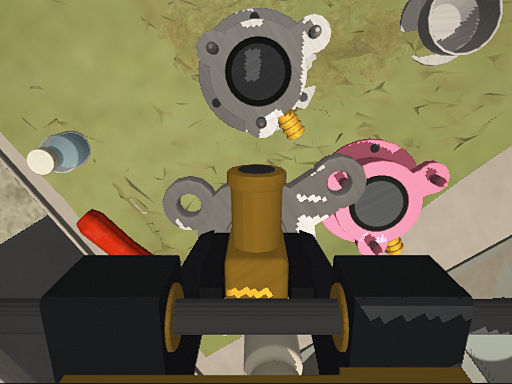

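The wrist view shows stud tips near (317,33), (212,47) and (260,122) on the grey housing. The held cover's holes are near (190,205) and (345,181). One crop will let me read them precisely.

Run:
```python
from h import *
im=cv2.imread("pics/w2.png")
c=cv2.convertScaleAbs(im[15:215,160:380],alpha=1.3,beta=20)
cv2.imwrite("pics/crop3.png",cv2.resize(c,None,fx=3,fy=3,interpolation=cv2.INTER_CUBIC))
```

```text
(no output)
```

View pics/crop3.png

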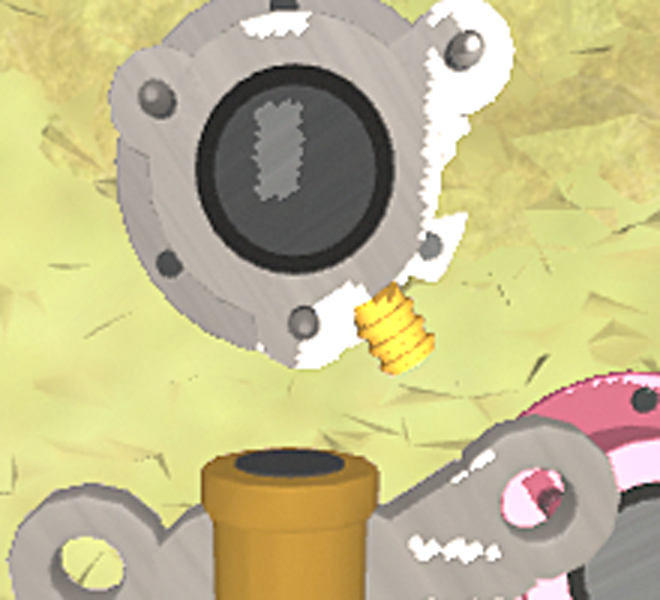

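Run:
```python
from h import *
K=np.array(r.calibration("wrist")["mtx"]);T=np.load("pics/w2T.npy")
f=lambda a,b,z:ray(160+a/3-.33,15+b/3-.33,z,K,T)[:2]
M=np.array([[50,0],[-19,32.909],[-19,-32.909]])/1000
def fit(m,p):
    mc,pc=m.mean(0),p.mean(0); a,b=m-mc,p-pc
    th=np.arctan2((a[:,0]*b[:,1]-a[:,1]*b[:,0]).sum(),(a*b).sum()); R=np.array([[np.cos(th),-np.sin(th)],[np.sin(th),np.cos(th)]])
    t=pc-R@mc; return t,th,((m@R.T+t-p)*1000).round(1)
S=np.array([f(466,47,.056),f(156,98,.056),f(303,324,.056)])
H=fit(M,S); print("housing",H)
for zt in(.157,.159,.161):
    C=fit(M[:2],np.array([f(539,505,zt),f(89,571,zt)])); print("cover",zt,C)
print("tcp",r.state()['tcp_pos'])
c=r.calibration("top");Kt=np.array(c["mtx"]);Tt=np.array(c["world_from_camera"])
g=lambda a,b,z:ray(165+a/4-.4,105+b/4-.4,z,Kt,Tt)
print("top: housing bore",g(405,310,.04),"cup mouth",g(478,90,.048))
P=np.load("pics/w2.npy"); q=P[:70,390:].reshape(-1,3); q=q[(q[:,2]>.038)&(q[:,2]<.06)]; print("wrist cup",len(q),q.mean(0),q.min(0),q.max(0))
```

```text
housing (array([0.59324303, 0.09680037]), np.float64(-0.005206092189846564), array([[ 0.6, -0.2],
       [-0.5,  0.7],
       [-0.1, -0.5]]))
cover 0.157 (array([0.54476086, 0.02661236]), np.float64(0.0019185456647385212), array([[-0.3,  0.2],
       [ 0.3, -0.2]]))
cover 0.159 (array([0.54508333, 0.0271615 ]), np.float64(0.0019185456647381651), array([[ 0.1, -0. ],
       [-0.1,  0. ]]))
cover 0.161 (array([0.54540579, 0.02771064]), np.float64(0.0019185456647384384), array([[ 0.5, -0.2],
       [-0.5,  0.2]]))
tcp [0.54661421 0.02875167 0.19624264]
top: housing bore [0.5960282  0.09694307 0.04      ] cup mouth [0.73791401 0.04608466 0.048     ]
wrist cup 1198 [0.73759332 0.03560554 0.04502495] [0.71250999 0.01735667 0.03800924] [0.76566451 0.06695635 0.05037773]
```

The fits are tight, with residuals of 0.7 mm or less. The housing is at (0.5932, 0.0968) with yaw −0.005, and the held cover sits (−1.5, −0.6) mm from the TCP with yaw 0.002. The TCP should therefore go to (0.5947, 0.0974), hovering first.

arm_command(steps=[[0.016, 0.023, 0, -0.007, 0.015], [0.016, 0.023, 0, 0, 0.015], [0.016, 0.023, 0, 0, 0.015], [0, 0, -0.03, 0, 0.015], [0, 0, -0.03, 0, 0.015], [0, 0, -0.014, 0, 0.015], [0, 0, 0, 0, 0.015], [0, 0, 0, 0, 0.015], [0, 0, 0, 0, 0.015]])

```text
time: 5.7
tcp_pos: [0.596, 0.0963, 0.1239]
tcp_rot: [0.885, 0.465, 0.001, 0.0]
ft_force: [-1.2, -0.4, -2.6]
gripper_width: 0.27
grip_force: 30.0
```

Run:
```python
from h import *
s=r.state(); print(s['time'],s['tcp_pos'],s['tcp_rot'],s['ft_force'])
im,d,K,T,c=grab("wrist"); np.save("pics/w3T.npy",T); np.save("pics/w3.npy",world(d,K,T)); cv2.imwrite("pics/w3.png",im)
s=r.state(); print(s['tcp_pos'])
```

```text
5.7 [0.59604943 0.09625969 0.1238901 ] [8.85420087e-01 4.64790346e-01 1.04151587e-03 3.44612393e-04] [-1.24745751 -0.42566896 -2.56089159]
[0.59589197 0.09620965 0.12373387]
```

View pics/w3.png

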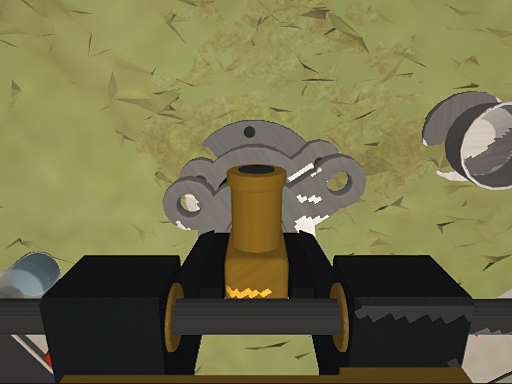

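The wrist view shows the cover hovering over the housing, with its ears over the housing's ears and its holes at (190,203) and (340,181). I'll correct the small TCP offset and lower onto the stud cones.

arm_command(steps=[[-0.001, 0.001, -0.008, 0, 0.015], [0, 0, -0.004, 0, 0.015], [0, 0, -0.004, 0, 0.015], [0, 0, -0.004, 0, 0.015], [0, 0, 0, 0, 0.015], [0, 0, 0, 0, 0.015]])

```text
time: 6.5
tcp_pos: [0.5944, 0.0971, 0.1028]
tcp_rot: [0.885, 0.465, 0.0, 0.0]
ft_force: [0.1, -0.1, -2.8]
gripper_width: 0.269
grip_force: 30.0
```

No contact force. The underside is now about 4 mm below the stud tips, so I'll continue.

arm_command(steps=[[0, 0, -0.004, 0, 0.015], [0, 0, -0.004, 0, 0.015], [0, 0, -0.004, 0, 0.015], [0, 0, 0, 0, 0.015], [0, 0, -0.003, 0, 0.015], [0, 0, 0, 0, 0.015], [0, 0, 0, 0, 0.015]])

```text
time: 7.38
tcp_pos: [0.5944, 0.0972, 0.0878]
tcp_rot: [0.885, 0.465, 0.0, 0.0]
ft_force: [0.2, 0.2, -2.7]
gripper_width: 0.265
grip_force: 30.0
```

Nearly home. I'll press lightly for the last millimetre. The cup lies at −0.347 rad from the housing in both the top and wrist measurements (range 0.151 m ✓.), and the outlet is at +0.968, so I'll turn the elbow −1.315.

arm_command(steps=[[0, 0, -0.002, 0, 0.015], [0, 0, 0, 0, 0.015], [0, 0, 0, -0.1, 0.015], [0, 0, 0, -0.135, 0.015], [0, 0, 0, -0.135, 0.015], [0, 0, 0, -0.135, 0.015], [0, 0, 0, -0.135, 0.015], [0, 0, 0, -0.135, 0.015], [0, 0, 0, -0.135, 0.015], [0, 0, 0, -0.135, 0.015], [0, 0, 0, -0.135, 0.015], [0, 0, 0, -0.135, 0.015], [0, 0, 0, 0, 0.015], [0, 0, 0, 0, 0.015], [0, 0, 0, 0, 0.015]])

```text
time: 9.25
tcp_pos: [0.5948, 0.0963, 0.0871]
tcp_rot: [0.985, -0.174, 0.001, 0.0]
ft_force: [-2.2, -1.7, 7.2]
gripper_width: 0.269
grip_force: 30.0
```

The outlet is now at −0.350. I'll release, rise, and back off so the wrist camera can check it.

arm_command(steps=[[0, 0, 0, 0, 0.06], [0, 0, 0, 0, 0.06], [0, 0, 0, 0, 0.06], [0, 0, 0.03, 0, 0.06], [0, 0, 0.05, 0, 0.06], [0, 0, 0.05, 0, 0.06], [0, 0, 0.05, 0, 0.06], [-0.03, 0, 0.02, 0, 0.06], [-0.03, 0.01, 0, 0, 0.06], [0, 0, 0, 0, 0.06], [0, 0, 0, 0, 0.06]])

```text
time: 10.62
tcp_pos: [0.5349, 0.1072, 0.2858]
tcp_rot: [0.985, -0.173, 0.0, 0.0]
ft_force: [1.3, 0.2, -0.3]
gripper_width: 0.676
grip_force: 0.0
```

Run:
```python
from h import *
im,d,K,T,c=grab("wrist"); np.save("pics/w4T.npy",T); P=world(d,K,T); cv2.imwrite("pics/w4.png",im); s=r.state(); print(s['time'],s['tcp_pos'],s['ft_force'])
for n,p in dict(h=[.5932,.0968,.05],cup=[.739,.045,.048]).items(): print(n,px(p,K,T))
near=(abs(P[...,0]-.593)<.07)&(abs(P[...,1]-.097)<.07)
m=near&(P[...,2]>.046)&(P[...,2]<.056); q=P[m]; print("plate",q.mean(0),q.std(0))
A=np.c_[q[:,:2],np.ones(len(q))]; print("tilt",np.linalg.lstsq(A,q[:,2],rcond=None)[0])
```

```text
10.675 [0.53513004 0.10699321 0.28569329] [-0.19301536 -0.41578563 -0.92134803]
h [246.06218994 100.43879812]
cup [243.63678759 -76.60875711]
plate [0.59487345 0.09668148 0.05069019] [0.02666312 0.0231523  0.0011283 ]
tilt [-0.00138145 -0.00090979  0.05159994]
```

View pics/w4.png

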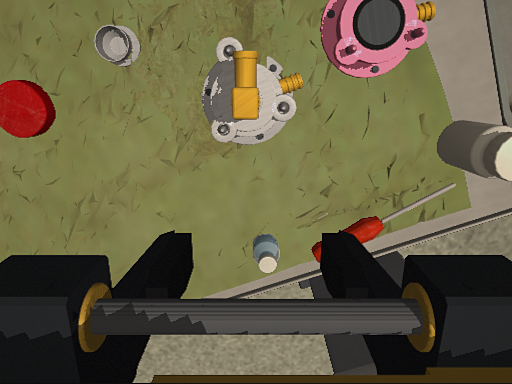

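All three studs show through the holes, at (229,50), (285,107) and (223,129). The plate top measures 50.7 mm, essentially flat, so the cover is home. The last check is the outlet direction against the cup from the top camera.

Run:
```python
from h import *
im,d,K,T,c=grab("top")
cv2.imwrite("pics/crop5.png",cv2.resize(im[105:215,230:310],None,fx=5,fy=5,interpolation=cv2.INTER_CUBIC))
print(px([.5932+.0028,.0968,.088],K,T), px([.739,.046,.048],K,T))
f=lambda p:(px(p,K,T)-[230,105]+.4)*5
print("outlet end",f([.596+.044*np.cos(.35),.0968-.044*np.sin(.35),.086]),"cup",f([.739,.046,.048]))
P=world(d,K,T); g=P[...,2]; m=(g>.085)&(g<.115)&(abs(P[...,0]-.6)<.08)&(abs(P[...,1]-.09)<.07); q=P[m][:,:2]
print(len(q),cv2.minAreaRect(q.astype(np.float32)))
w=np.linalg.svd(q-q.mean(0))[2][0]; print("dir",np.arctan(w[1]/w[0]))
```

```text
[266.17606162 180.60942794] [284.12144629 126.68668598]
outlet end [211.13944007 296.83975196] cup [272.60723144 110.43342992]
0 ((0.0, 0.0), (0.0, 0.0), 0.0)
dir 0.0<stdin>:9: RuntimeWarning: Mean of empty slice.
  ret = um.true_divide(
```

View pics/crop5.png

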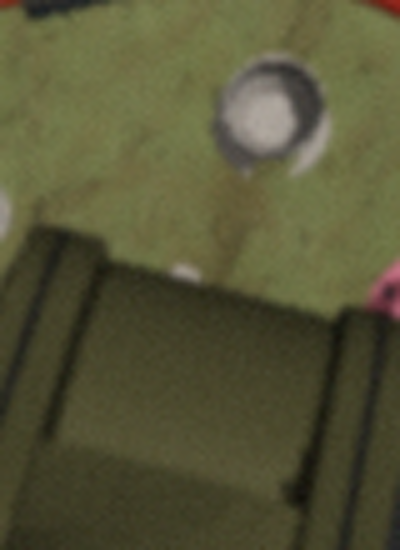

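The arm hides the elbow from the top camera. The cup mouth, at crop (272,107), matches the (272.6,110) I predicted from my estimate. I can take the outlet's direction numerically from the stored wrist image instead.

Run:
```python
from h import *
K=np.array(r.calibration("wrist")["mtx"]);T=np.load("pics/w4T.npy"); im=cv2.imread("pics/w4.png")
h=cv2.cvtColor(im,cv2.COLOR_BGR2HSV)[45:122,228:268]; m=cv2.inRange(h,(12,150,120),(28,255,255))
rows=[(45+i,228+np.flatnonzero(m[i]).mean()) for i in range(77) if 10<(m[i]>0).sum()<40]
rows=np.array(rows); b=rows[rows[:,0]>92]; t=rows[rows[:,0]<80]
B=ray(b[:,1].mean(),b[:,0].mean(),.102,K,T); O=ray(t[:,1].mean(),t[:,0].mean(),.096,K,T)
v=(O-B)[:2]; print(B,O,np.arctan2(v[1],v[0])); 
for cup in([.739,.046],[.742,.043]):
    w=np.array(cup)-[.5932,.0968]; v/=np.linalg.norm(v); print("offset",v[0]*w[1]-v[1]*w[0])
s=r.state(); print(s['ft_force'],s['time'])
```

```text
[0.59078921 0.09684334 0.102     ] [0.62246554 0.08449218 0.096     ] -0.3717848119229701
offset 0.005636694670025637
offset 0.003931489985964508
[0.3283627  0.45175949 0.06957642] 10.725
```

The outlet line passes about 5 mm from the cup's middle, well inside the 18 mm limit, and the cover is home with the hands off. Handing in.

```bash
python3 -c "
from station import r
print(r.sign_off())"
```

```text
the job is handed in; nothing more can be done
None
```

I closed the filter housing and handed the job in at about 10.7 s: by my measurements the cover lies flat and fully home on all three studs, the outlet line passes about 5 mm from the middle of the larger cup, the gripper is clear and the bystanders were left alone; the hand-in returned no verdict.

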